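Show the cast rider to the inspection camera

TASK

Pick the rider with the raised arm out of the bunch of metal cyclists on the board, leaving the crouched riders standing where they are, and hold it up in the air in front of the inspection camera without knocking the camera: the middle of its trunk in the middle of the picture and 15 cm from the lens, its left side turned squarely to the downward-looking lens and the rider upright in the picture, heading left. Finish while still holding it there, motionless in the gripper.

Things in the scene. Friction and masses are not known exactly. Their poses are not given: they have to be found in the camera images.
- rider: Grey metal cyclist, 0.11-0.21 kg, loose on the board among four crouched ones (about 60-80 mm apart side by side, heading alike within 0.5 rad). Only it sits upright, one arm raised up and forward; 120 mm high to the fist. Origin: centre of underside of its base (88 x 32 x 4 mm); x to front wheel, y to its left, z up. Bicycle 6 mm thick, 100 long, to z 40 mm; legs within 29 mm width, to z 58.
- rider_mid (a point): Middle of the trunk, the point to bring before the lens: (-6, 0, 65) mm in the rider's frame; axes as the rider's. The upright trunk is the place to grip: 20 mm wide in y, x -17 to +5 mm, z 50 to 88 mm. The free hand's arm runs from the left shoulder down to the handlebar (z 51, x 21 mm, 30 mm wide), within y 14 mm.
- rider_head (a point): Middle of the head (17 mm ball), at (-3, 0, 97) mm in the rider's frame; its top is at z 106 mm. The raised arm, 9 mm thick, lies in the middle plane (y 0), from the front of the shoulder to the fist at x 26, z 120 mm.
- rider_hub (a point): Hub of the front wheel, at (30, 0, 24.5) mm in the rider's frame.
- board: Plywood board, 260 x 300 mm (x, y), 12 mm thick, fixed on the table; all five riders stand on it. Origin: on the table under the board, 100 mm from the board's centre towards its far (+x) edge; z up. Board and camera stand one to the robot's left, one to its right, either way round.
- camera: Inspection camera on a stand fixed to the table: grey round foot (110 mm across, 18 high) and 18 mm rod to z 345 mm, both at x +30 mm. On a stiff level hinge along y at x 0, z 300 mm sits the head: 46 mm black cube, flat white ring light of 60 mm diameter round the lens. Origin: on the table under the hinge. The lens looks to -x, tipped down 0.12 to 0.5 rad, differing from run to run.
- lens (a point): Middle of the lens's front glass, at the centre of the ring light's face, 50 mm in front of the hinge. Axes include the downward tip: the lens looks along -x; y is level, to the right in its picture; z is up in its picture.
- focus (a point): Point in the air on the lens's line of sight, 150 mm in front of the front glass (200 mm from the hinge). Axes as lens: +x points back to the lens, y right and z up in its picture.
- crouched1: A crouched rider (bystander): bicycle, base and grey metal as the rider's, but bent low over the handlebar, both hands on it, 88 mm high. Origin: centre of the base's underside; x to its front wheel, y to its left, z up. Loose on the board; leave it standing where it is.
- crouched2: A crouched rider (bystander): bicycle, base and grey metal as the rider's, but bent low over the handlebar, both hands on it, 88 mm high. Origin: centre of the base's underside; x to its front wheel, y to its left, z up. Loose on the board; leave it standing where it is.
- crouched3: A crouched rider (bystander): bicycle, base and grey metal as the rider's, but bent low over the handlebar, both hands on it, 88 mm high. Origin: centre of the base's underside; x to its front wheel, y to its left, z up. Loose on the board; leave it standing where it is.
- crouched4: A crouched rider (bystander): bicycle, base and grey metal as the rider's, but bent low over the handlebar, both hands on it, 88 mm high. Origin: centre of the base's underside; x to its front wheel, y to its left, z up. Loose on the board; leave it standing where it is.
Things that resemble listed ones, but are neither listed nor needed, are in the scene too. Leave any green, purple or red look-alike of the rider alone.

How it is judged:
On the way:
1. the rider with the raised arm is lifted off the board in the gripper (height (world z) of rider_mid above 0.12 m and contact force between rider and the fingers above 0.5 N), for 0.2 s.
At the end, for the whole second after the job is handed in: Held still by the fingers alone: trunk middle within 20 mm of the focus point (150 mm before the lens), left side to the lens and upright in the picture within 0.2 rad, heading left, clear of the camera; crouched riders upright within 20 mm of where they were (distance between rider_mid and focus below 0.02 m and angle between the y axis of rider and the x axis of focus, either way round below 0.2 rad and angle between the z axis of rider and the z axis of focus, either way round below 0.2 rad and y of rider_hub in the frame of focus below -0.005 m and z of rider_head in the frame of focus above 0.005 m and contact force between rider and the fingers above 0.5 N and contact force between rider and camera below 0.2 N and height (world z) of rider_mid above 0.15 m and linear speed of rider below 0.02 m/s and angular speed of rider below 0.15 rad/s and angle between each of crouched1, crouched2, crouched3, crouched4's own z axis and vertical below 0.2 rad and distance of each of crouched1, crouched2, crouched3, crouched4 from where it was at the start of the episode below 0.02 m); the arm keeps its last pose, push and grip.
It fails at once if a crouched rider is knocked over or shifted by more than 20 mm (angle between any of crouched1, crouched2, crouched3, crouched4's own z axis and vertical above 0.4 rad or distance of any of crouched1, crouched2, crouched3, crouched4 from where it was at the start of the episode above 0.02 m).
It fails at once if the inspection camera is pushed out of its aim (its focus point moves more than 8 mm) (distance of focus from where it was at the start of the episode above 0.008 m).
It also fails if it takes over 43 s, if anything falls off the work surface, if the arm or the gripper's body presses on something with over 40 N, if the wrist force passes 120 N, or if a joint passes its speed limit or range.

ROBOT

A 6-joint arm with a two-finger parallel gripper is mounted at the origin on the work surface. World frame = base frame: x ahead of the robot, y to its left, z up, the work surface at z = 0. Lengths are in m, angles in rad, forces in N, time in s.
With the tool pointing down it reaches from about 0.3 to 0.825 m from the base axis. Payload 5.4 kg.
Tool frame: the origin (TCP) lies midway between the tips of the shut fingers; the grasp point (between the pads) lies 19 mm behind it; z points along the fingers, y is the direction in which the jaws open and shut (so a half turn about z gives the same grasp; the last joint's range is limited). The gripper opens to 92 mm and grips with 3 to 60 N. Pads are 20 mm wide; open, the fingers measure 128 mm over their backs; the gripper's body (75 mm by 189 mm) begins 69 mm behind the grasp point.
Start: joints at [-1.491, 0.158, 1.597, -0, 1.386, -0.21], TCP at [0.164, -0.551, 0.19] pointing down, gripper open.
Joint ranges: [-2.91, 2.91], [-0.94, 2.29], [0.18, 2.7], [-1.29, 4.43], [0.17, 2.64], [-3, 3]. Speed limits (rad/s): [2.57, 2.57, 3.14, 3.14, 3.14, 3.14].

INTERFACE

Orientations are given as [roll, pitch, yaw] about the fixed x, y, z axes, in that order (R = Rz(yaw) Ry(pitch) Rx(roll)).
In Python, from plant import * gives the robot as it stands. The module is installed in compiled form; this text tells all that it offers.
- The arm moves only by the tool drive_tool, never from a script. Its argument "plan" is one flat list of numbers, 7 for each row, row after row: the shift along the tool's x, y, z in cm, then the turn, a rotation vector about the tool's x, y, z in rad, then the opening, from 0 (shut) to 1 (fully open). In form: [x, y, z, ax, ay, az, fingers, x, y, z, ax, ay, az, fingers, ...]. A call has exactly 10 rows; each row shifts and turns the commanded pose from where the row before left it, along the tool's axes as they then stand; what a row does not reach is not made up. A row lasts 1/8 s, in which the tool goes at most 62.5 mm and 10.7 degrees, less where a joint would pass 70% of its speed; a pose out of reach is approached as far as the arm can. A call with a gripper value outside its range is refused whole. The fingers move at their own pace and stop on an object; "squeeze" is the grip in N (left out, the last holds). Time passes only in rows, so rows that do not move let the fingers close, or fill a call up. It gives the time, the measured TCP pose, the force and the opening at its end, in the units of the state.
- get_state(): the state, without advancing time (a new reading comes with each control period).
- snapshot(name): name is "scene" or "top" or "wrist"; returns the picture (400x640x3 uint8, red, green, blue); there is no depth.
- camera_model(name): a dict with "fx", "fy", "cx", "cy" (pixels), "k1" (the pictures are not rectified: a ray, as slopes to the right and down, at radius r is drawn at 1 + k1 r^2 times it, then the intrinsics apply), "rvec" (rotation vector, rad) and "tvec" (3), from world to camera coordinates, as OpenCV has them. Camera axes: x right, y down, z forward; pixel columns grow to the right and rows downward; lengths in m; the calibration is good to about 2 mm. A picture is of the moment at which its call begins: read the wrist's pose just before it. camera_model takes no time and is no camera call; for the wrist camera it gives the pose at the moment of the call.
- finish_job(): hands the job in, once; it reports no verdict.
The state is a dict: "time_s": time; "qpos": joint angles; "joint_vel": joint speeds; "joint_torque": joint torques, N m; "ee_pos": TCP position; "ee_rot": TCP orientation; "wrist_force": force on the tool from outside, world axes, zero at the start; "torque": the same for the moment, N m; "opening": finger opening in m.
Only numpy, scipy, OpenCV 4.12 (cv2) and the standard library are available. Lean on these libraries where they do the work, as an engineer would, in place of code of your own. Each camera call takes 0.05 s, during which the arm holds its last target. There are 200 camera calls.

## Working session

There is one attempt and no reset: what is moved stays moved. The work goes in short steps, Python scripts to look and compute and a tool call to move; the robot and the scene stay as the last step left them, time stands still between calls to the robot, and variables do not carry over. Pictures are saved under pics/ and viewed, about 8 in all and at most 12, crops included, and the job is handed in when it is done.

Besides the shell and the picture viewer there is one more tool, called after "Call:" as name(argument=value, ...) on one line, values as JSON. drive_tool: Moves the arm, as the interface text tells. Its arguments: {"type":"object","properties":{"plan":{"type":"array"},"squeeze":{"type":"number"}},"required":["plan"]}

```bash
mkdir -p pics; cat > h.py <<'E'
from plant import *
import numpy as np, cv2
from scipy.spatial.transform import Rotation as R
def cam(n):
    c=camera_model(n);return c,R.from_rotvec(np.ravel(c["rvec"])).as_matrix(),np.ravel(c["tvec"])
def ray(c,uv):
    c,M,t=c
    d=np.array([(uv[0]-c["cx"])/c["fx"],(uv[1]-c["cy"])/c["fy"]])
    u=d.copy()
    for _ in range(20): u=d/(1+c["k1"]*(u@u))
    return -M.T@t, M.T@np.array([u[0],u[1],1])
def onz(c,uv,z):
    o,d=ray(c,uv); return o+d*(z-o[2])/d[2]
def proj(c,P):
    c,M,t=c
    p=M@np.asarray(P)+t; u=p[:2]/p[2]; u=u*(1+c["k1"]*(u@u))
    return np.array([u[0]*c["fx"]+c["cx"],u[1]*c["fy"]+c["cy"]])
def tri(cs,uvs):
    A=np.zeros((3,3));b=np.zeros(3);L=[]
    for c,uv in zip(cs,uvs):
        o,d=ray(c,uv);d/=np.linalg.norm(d);P=np.eye(3)-np.outer(d,d);A+=P;b+=P@o;L.append((o,P))
    x=np.linalg.solve(A,b);return x,[np.linalg.norm(P@(x-o)) for o,P in L]
E
python3 - <<'E'
from h import *
for n in["scene","top"]:
    cv2.imwrite(f"pics/{n}0.png",snapshot(n)[:,:,::-1]); c,M,t=cam(n); print(n,c,-M.T@t)
print(get_state())
E
```

```text
scene {'fx': 488.6964866021871, 'fy': 488.6964866021871, 'cx': 312.0618032720641, 'cy': 206.39605585843515, 'k1': -0.11736695400520249, 'rvec': array([ 1.38087612,  2.36539781, -0.73111771]), 'tvec': array([ 0.20802435, -0.2727511 ,  1.81560499])} [1.20014818 0.42569202 1.33885004]
top {'fx': 420.5351847108045, 'fy': 420.5351847108045, 'cx': 320.7680249838257, 'cy': 201.9195385704598, 'k1': 0.01483822600940864, 'rvec': array([ 2.12955422, -2.17933892,  0.10333912]), 'tvec': array([0.09347967, 0.5252571 , 1.50418439])} [0.3530976  0.05619837 1.55543177]
{'time_s': 0.1, 'qpos': array([-1.49108901e+00,  1.59002569e-01,  1.59810362e+00, -4.15046172e-05,
        1.38624817e+00, -2.10067135e-01]), 'joint_vel': array([-0.00057898, -0.00047763, -0.00306498, -0.00236452,  0.00178087,
        0.00043131]), 'joint_torque': array([-1.33196163e-04, -3.86505711e+01, -3.22959459e+01,  7.03120977e-02,
        3.40573315e-02, -5.69164138e-05]), 'ee_pos': array([ 0.16423101, -0.55039097,  0.1886095 ]), 'ee_rot': array([-3.13986117e+00, -3.27470049e-04,  2.89781823e-01]), 'wrist_force': array([ 0.29950372,  0.3360883 , -0.32356396]), 'torque': array([-0.03389014, -0.02203854,  0.04979957]), 'opening': 0.09191168087277166}
```

View pics/scene0.png

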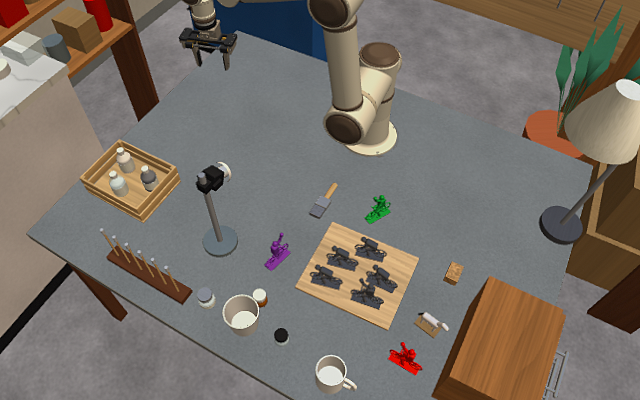

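View pics/top0.png

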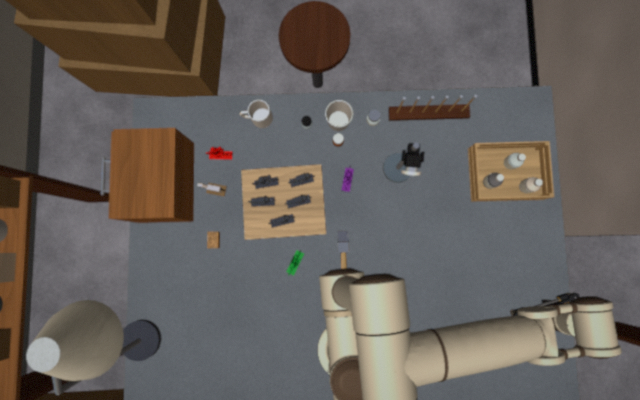

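Scene view: board with five grey riders near (358,273), and the inspection camera near (215,180). Green, purple and red look-alikes stand off the board. In the top view the board is at (284,202) and the camera head at (412,162). I'll enlarge both.

```bash
python3 - <<'E'
from h import *
s=cv2.imread("pics/scene0.png");t=cv2.imread("pics/top0.png")
g=lambda im,x,y,w,h:cv2.convertScaleAbs(cv2.resize(im[y:y+h,x:x+w],(400,300),interpolation=cv2.INTER_CUBIC),alpha=1.4,beta=20)
cv2.imwrite("pics/z1.png",np.vstack([np.hstack([g(s,290,215,133,100),g(t,234,158,100,75)]),np.hstack([g(s,165,150,133,112),g(t,370,130,80,60)])]))
E
```

```text
(no output)
```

View pics/z1.png

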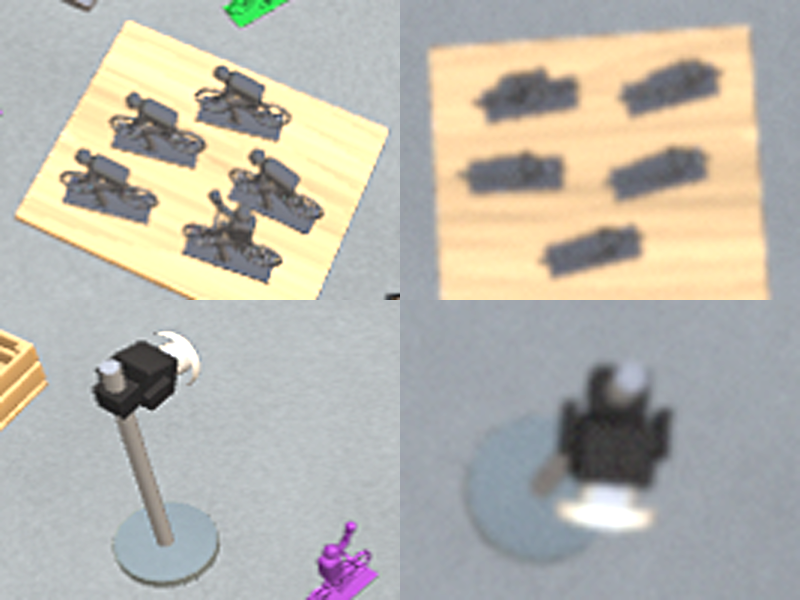

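```bash
python3 - <<'E'
from h import *
S,T=cam("scene"),cam("top")
print("foot",onz(S,(219.9,241.5),.018),onz(T,(397,167.6),.018))
print("rodtop",tri([S,T],[(201.6,173),(415.6,145.6)]))
print("ring",tri([S,T],[(224.2,171.7),(411,172.4)]))
t=cv2.imread("pics/top0.png"); 
print("rider", onz(T,(234+(530-400)/4,158+97/4),.03))
# dark blobs on the board
g=t.max(2); m=np.zeros_like(g); m[165:240,240:328]=(g[165:240,240:328]<110)*255
n,l,st,ce=cv2.connectedComponentsWithStats(m)
for i in range(1,n):
    if st[i,4]>40:
        r=cv2.minAreaRect(np.argwhere(l==i)[:,::-1].astype(np.float32)); print(ce[i],st[i,4],r,onz(T,ce[i],.03))
for p in[(241,171),(322,165),(326,234),(245,239)]: print(onz(T,p,.012))
E
```

```text
foot [ 0.66177956 -0.19859475  0.018     ] [ 0.64965834 -0.20327976  0.018     ]
rodtop (array([ 0.65039535, -0.20506932,  0.34612817]), [np.float64(0.000340543311565329), np.float64(0.0003405433115652466)])
ring (array([ 0.58109656, -0.19756742,  0.2817394 ]), [np.float64(0.0034826939896345646), np.float64(0.0034826939896345412)])
rider [0.60500035 0.27935956 0.03      ]
[241.34351145 196.44274809] 131 ((244.0, 196.5), (8.0, 63.0), 0.0) [0.55461788 0.37219492 0.03      ]
[325.31627907 189.31162791] 215 ((324.5, 196.0), (62.0, 5.0), 90.0) [0.57342316 0.06364712 0.03      ]
[301.35406699 179.35406699] 209 ((300.99169921875, 178.96890258789062), (9.984427452087402, 24.735614776611328), 75.0685806274414) [0.61256756 0.15086523 0.03      ]
[265.6561086  181.57918552] 221 ((265.50799560546875, 181.0440216064453), (10.82257080078125, 25.31229019165039), 79.69515228271484) [0.60757573 0.28245178 0.03      ]
[298.30769231 200.83653846] 208 ((298.02490234375, 200.5934295654297), (9.27585506439209, 24.993274688720703), 75.0685806274414) [0.5333257  0.16335014 0.03      ]
[262.59047619 201.11428571] 210 ((261.5455627441406, 200.86602783203125), (9.460590362548828, 25.07056427001953), 86.98721313476562) [0.53547375 0.294222   0.03      ]
[281.82105263 220.19473684] 190 ((281.61767578125, 219.97061157226562), (8.48874568939209, 24.01102638244629), 75.96376037597656) [0.46386163 0.22452918 0.03      ]
[307.53846154 237.76923077] 52 ((308.5, 237.5), (21.0, 3.0), -0.0) [0.39800061 0.1320658  0.03      ]
[0.6528888  0.37712947 0.012     ]
[0.667909   0.07397636 0.012     ]
[0.41075411 0.06507583 0.012     ]
[0.39927316 0.36254021 0.012     ]
```

```bash
python3 - <<'E'
from h import *
s=get_state();W=cam("wrist");Rt=R.from_euler("xyz",s["ee_rot"]).as_matrix()
print(W[0]); print("cam pos in tool",Rt.T@(-W[1].T@W[2]-s["ee_pos"])); print("cam axes in tool (cols)\n",Rt.T@W[1].T); print(s["time_s"])
E
```

```text
{'fx': 328.0837486540473, 'fy': 328.0837486540473, 'cx': 322.7164130566625, 'cy': 196.58987949653672, 'k1': -0.014881196888976721, 'rvec': array([-2.35780883,  1.75608519,  0.21722853]), 'tvec': array([-0.5740994 , -0.02747858,  0.39053936])}
cam pos in tool [ 6.76109898e-02  1.79389346e-04 -1.95804248e-01]
cam axes in tool (cols)
 [[ 4.30064130e-04 -9.70470209e-01 -2.41220622e-01]
 [ 9.99999829e-01  5.12872909e-04 -2.80505966e-04]
 [ 3.95938205e-04 -2.41220460e-01  9.70470264e-01]]
0.1
```

```bash
cat >> h.py <<'E'
def focR(psi,t): # cols focus x,y,z in world
    return R.from_euler("zy",[psi,-t]).as_matrix() if False else (R.from_euler("z",psi)*R.from_euler("y",-t)).as_matrix()
def toolR(F): return np.column_stack([F[:,1],F[:,0],-F[:,2]])
def rows(pos,Rg,n=10,fr=None):
    s=get_state(); p0=np.array(s["ee_pos"]) if fr is None else fr[0]
    R0=R.from_euler("xyz",s["ee_rot"]) if fr is None else R.from_matrix(fr[1])
    w=(R0.inv()*R.from_matrix(Rg)).as_rotvec()/n
    print("dist cm/row",np.linalg.norm(pos-p0)*100/n,"ang/row",np.linalg.norm(w))
    for i in range(n):
        Ri=R0*R.from_rotvec(w*i); d=Ri.inv().apply((pos-p0)/n)*100
        print(*np.round(d,2),*np.round(w,3),sep=",")
E
python3 - <<'E'
from h import *
print(focR(0,.3)[:,0])
rows(np.array([.43,-.18,.25]),toolR(focR(-.1,.45)))
E
```

```text
[0.95533649 0.         0.29552021]
dist cm/row 4.599906736464637 ang/row 0.12547183056082545
3.61,-2.79,-0.61,-0.04,0.026,-0.116
3.92,-2.33,-0.61,-0.04,0.026,-0.116
4.18,-1.84,-0.59,-0.04,0.026,-0.116
4.37,-1.32,-0.54,-0.04,0.026,-0.116
4.51,-0.78,-0.46,-0.04,0.026,-0.116
4.58,-0.24,-0.36,-0.04,0.026,-0.116
4.58,0.31,-0.24,-0.04,0.026,-0.116
4.52,0.84,-0.09,-0.04,0.026,-0.116
4.39,1.36,0.07,-0.04,0.026,-0.116
4.2,1.86,0.25,-0.04,0.026,-0.116
```

Call:
drive_tool(plan=[3.6,-2.8,-0.6,-0.04,0.026,-0.116,0.5,3.9,-2.3,-0.6,-0.04,0.026,-0.116,0.5,4.2,-1.8,-0.6,-0.04,0.026,-0.116,0.5,4.4,-1.3,-0.5,-0.04,0.026,-0.116,0.5,4.5,-0.8,-0.5,-0.04,0.026,-0.116,0.5,4.6,-0.2,-0.4,-0.04,0.026,-0.116,0.5,4.6,0.3,-0.2,-0.04,0.026,-0.116,0.5,4.5,0.8,-0.1,-0.04,0.026,-0.116,0.5,4.4,1.4,0.1,-0.04,0.026,-0.116,0.5,4.2,1.9,0.2,-0.04,0.026,-0.116,0.5])

```text
time_s: 1.35
ee_pos: [0.4317, -0.1795, 0.2497]
ee_rot: [2.69, 0.007, 1.473]
wrist_force: [-0.1, -0.4, -0.1]
opening: 0.0458
```

```bash
python3 - <<'E'
from h import *
s=get_state();print(s["time_s"],s["qpos"],s["ee_pos"],s["ee_rot"],abs(s["joint_vel"]).max())
import pickle
W=cam("wrist");im=snapshot("wrist");pickle.dump((W,im),open("w1.pkl","wb"))
print("ring exp",proj(W,[.578,-.197,.281]))
cv2.imwrite("pics/w1.png",im[:,:,::-1])
E
```

```text
1.35 [-0.90220127 -0.59596089  2.18094129  0.33314368  1.24546444 -0.86333579] [ 0.43168182 -0.17947621  0.24971072] [2.69036394 0.00681728 1.47287853] 0.7388343894918162
ring exp [519.33363389 213.94449161]
```

View pics/w1.png

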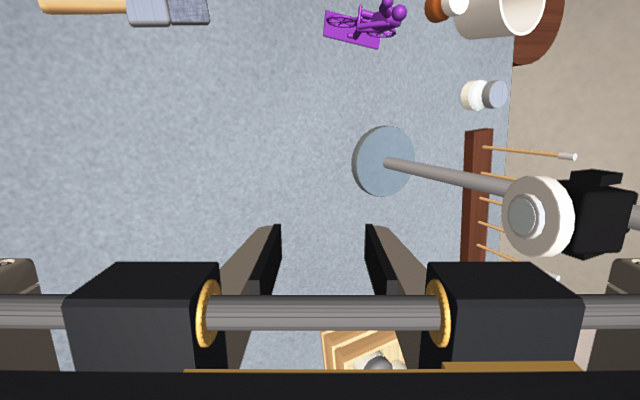

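```bash
python3 - <<'E'
from h import *
import pickle
W,im=pickle.load(open("w1.pkl","rb"))
c=im[165:270,490:595]; big=cv2.resize(c,None,fx=5.7,fy=5.7,interpolation=cv2.INTER_CUBIC)[:,:,::-1]
cv2.imwrite("pics/w1z.png",big)
E
```

```text
(no output)
```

View pics/w1z.png

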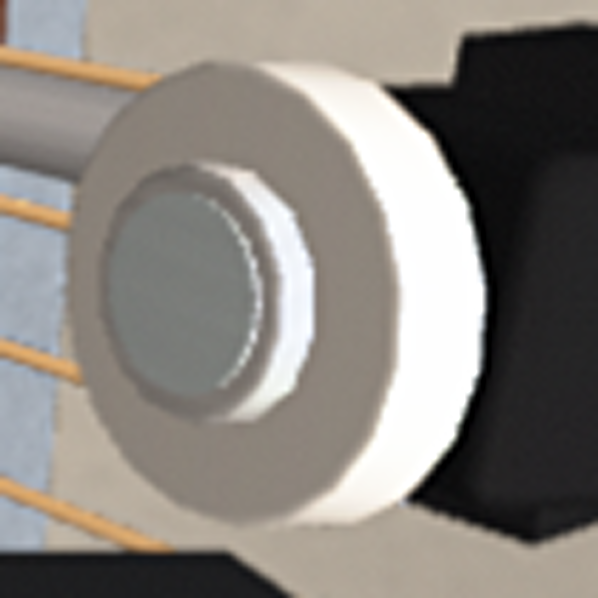

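```bash
python3 - <<'E'
from h import *
import pickle
from scipy.optimize import least_squares
W,im=pickle.load(open("w1.pkl","rb"));S,T=cam("scene"),cam("top")
pr=np.array([(68,285),(215,62),(400,300),(265,525),(350,160),(97,165),(110,410),(160,475),(345,480),(390,380),(290,95)])/5.7+[490,165]-.4
pg=np.array([(107,285),(262,293),(185,192),(195,396),(240,220),(245,370),(130,220),(135,360)])/5.7+[490,165]-.4
er=cv2.fitEllipse(pr.astype(np.float32));eg=cv2.fitEllipse(pg.astype(np.float32));print(er,eg)
def model(h,psi,t,d,r,n=24):
    F=focR(psi,t);a=np.linspace(0,2*np.pi,n,endpoint=False)
    return h-F[:,0]*d+r*(np.outer(np.cos(a),F[:,1])+np.outer(np.sin(a),F[:,2]))
def ellp(P): return np.array(cv2.fitEllipse(np.array([proj(W,p) for p in P]).astype(np.float32))[0]+()) 
def res(x,full=False):
    hx,hy,psi,t,dr,dg,rg=x;h=np.array([hx,hy,.3]);F=focR(psi,t);o=[]
    # backproject image points on each disc plane: distance from the centre = radius
    for pts,d,r in((pr,dr,.03),(pg,dg,rg)):
        c0=h-F[:,0]*d
        for uv in pts:
            o0,dd=ray(W,uv);X=o0+dd*((c0-o0)@F[:,0])/(dd@F[:,0]);o.append((np.linalg.norm(X-c0)-r)/.0006)
    top=h+np.r_[.03*np.cos(psi),.03*np.sin(psi),.045]
    for C,uv in((S,(201.6,173)),(T,(415.6,145.6))): o+=list((proj(C,top)-uv)/1.)
    o.append((dg-.05)/.002)
    return np.array(o)
r=least_squares(res,[.62,-.2,-.1,.38,.042,.05,.014]);x=r.x
print(np.round(x,4),r.cost,np.round(r.fun,1)); print("sd",np.sqrt(np.diag(np.linalg.inv(r.jac.T@r.jac))))
F=focR(x[2],x[3]);print("focus",np.r_[x[0],x[1],.3]-F[:,0]*.2)
E
```

```text
((530.8831787109375, 216.21022033691406), (55.981971740722656, 80.49091339111328), 169.02781677246094) ((522.41552734375, 216.0272979736328), (27.132022857666016, 36.080989837646484), 171.79270935058594)
[ 0.6239 -0.2011 -0.0589  0.367   0.0441  0.0487  0.0141] 18.494137839124978 [ 2.4 -0.2  0.8 -0.1 -1.1 -2.2 -1.1 -1.9 -0.5 -0.6 -1.6  2.1  0.7 -1.3
 -1.6  1.5 -0.2 -0.9 -0.3  0.1  1.5 -0.8 -1.1 -0.6]
sd [0.00158465 0.00061972 0.01096004 0.00658514 0.00114079 0.00115319
 0.00022699]
focus [ 0.43757244 -0.19015108  0.22823315]
```

```bash
python3 - <<'E'
from h import *
rows(np.array([.60,.17,.27]),toolR(focR(0.1,0)))
E
```

```text
dist cm/row 3.8458008340407304 ang/row 0.04912853508577577
3.6,1.3,0.4,0.045,0.005,-0.019
3.57,1.39,0.35,0.045,0.005,-0.019
3.54,1.47,0.31,0.045,0.005,-0.019
3.51,1.55,0.25,0.045,0.005,-0.019
3.48,1.62,0.2,0.045,0.005,-0.019
3.45,1.7,0.14,0.045,0.005,-0.019
3.42,1.76,0.08,0.045,0.005,-0.019
3.38,1.83,0.01,0.045,0.005,-0.019
3.35,1.89,-0.05,0.045,0.005,-0.019
3.31,1.95,-0.12,0.045,0.005,-0.019
```

Call:
drive_tool(plan=[4.2,0.3,0.1,0.045,0.005,-0.019,0.5,4.1,0.8,0.2,0.045,0.005,-0.019,0.5,3.5,1.5,0.3,0.045,0.005,-0.019,0.5,3.5,1.6,0.3,0.045,0.005,-0.019,0.5,3.5,1.7,0.2,0.045,0.005,-0.019,0.5,3.4,1.9,0.2,0.045,0.005,-0.019,0.5,3.3,2.1,0.1,0.045,0.005,-0.019,0.5,3.2,2.1,0.0,0.045,0.005,-0.019,0.5,3.2,2.2,-0.1,0.045,0.005,-0.019,0.5,3.2,2.2,-0.1,0.045,0.005,-0.019,0.5])

```text
time_s: 2.65
ee_pos: [0.6018, 0.1714, 0.2673]
ee_rot: [-3.138, -0.0, 1.664]
wrist_force: [0.4, -0.5, 0.7]
opening: 0.0456
```

```bash
python3 - <<'E'
from h import *
import pickle
s=get_state();print(s["time_s"],s["ee_pos"],s["ee_rot"])
W=cam("wrist");im=snapshot("wrist");pickle.dump((W,im),open("w2.pkl","wb"))
print(proj(W,[.605,.28,.03]),proj(W,[.605,.28,.1]))
cv2.imwrite("pics/w2.png",im[:,:,::-1])
E
```

```text
2.65 [0.60177183 0.17137058 0.26733301] [-3.13758126e+00 -1.68840872e-04  1.66431624e+00]
[334.00316627  82.04275832] [335.98764551  75.4769275 ]
```

View pics/w2.png

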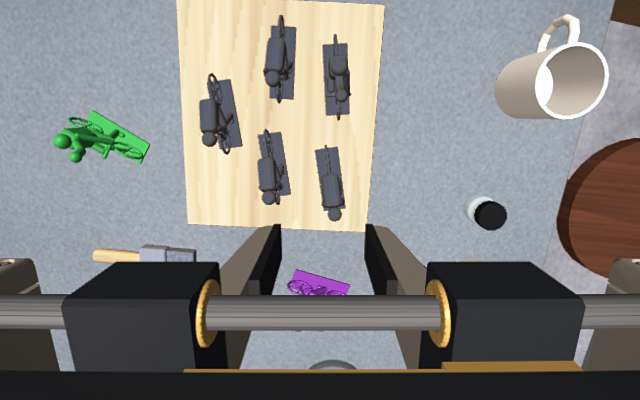

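Wrist view: the raised-arm rider is at about (337,77), with its base from (325,43) to (350,115). Crouched neighbours are at (280,62) and (328,183). I'll zoom in for the base corners.

```bash
python3 - <<'E'
import pickle,cv2
W,im=pickle.load(open("w2.pkl","rb"))
c=im[25:125,290:390]; cv2.imwrite("pics/w2z.png",cv2.convertScaleAbs(cv2.resize(c,None,fx=6,fy=6,interpolation=cv2.INTER_CUBIC)[:,:,::-1],alpha=1.6,beta=20))
E
```

```text
(no output)
```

View pics/w2z.png

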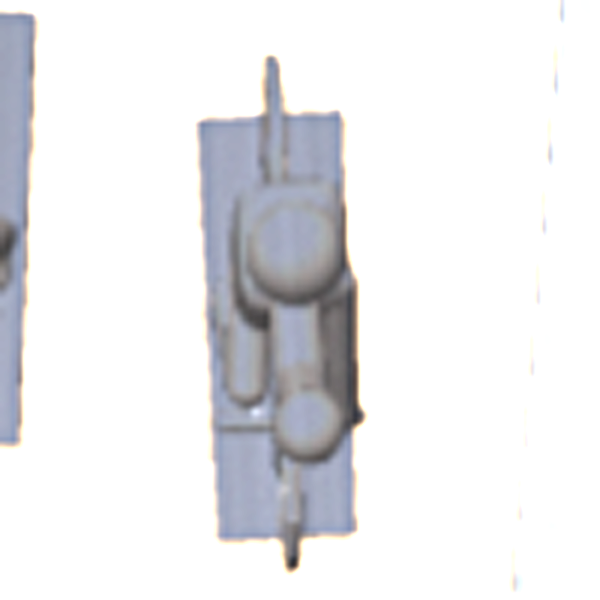

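```bash
cat > est.py <<'E'
from h import *
import pickle
W,im=pickle.load(open("w2.pkl","rb"))
f=lambda p:np.array(p)/6+[290,25]-.4
c=[onz(W,f(p),.016) for p in[(200,122),(342,113),(355,533),(220,540)]]
m=np.mean(c,0);hd=(c[2]+c[3]-c[0]-c[1]);hd/=np.linalg.norm(hd);side=c[1]-c[0]+c[2]-c[3]
print("centre",m,"len",np.linalg.norm(c[2]+c[3]-c[0]-c[1])/2,np.linalg.norm(side)/2,"heading",np.arctan2(hd[1],hd[0]),"side",np.arctan2(side[1],side[0]))
H=onz(W,f((293,252)),.109);Fi=onz(W,f((308,425)),.129)
l=np.array([-hd[1],hd[0],0])
for n,p in(("head",H),("fist",Fi)): print(n,p,"in rider",(p-m)@hd,(p-m)@l)
E
python3 est.py
```

```text
centre [0.6077992  0.28423684 0.016     ] len 0.0858404313826414 0.029847131275371707 heading -1.4260078511396315 side 0.1486051074569513
head [0.60637564 0.28769581 0.109     ] in rider -0.003628173629746707 -0.0009095863483542883
fist [0.61101335 0.2587925  0.129     ] in rider 0.02564184734955106 -0.0004906677320008416
```

```bash
python3 - <<'E'
from h import *
rows(np.array([.6068,.2912,.17]),toolR(focR(.146,0)),8)
E
```

```text
dist cm/row 1.8802524368061184 ang/row 0.006280177804062225
1.44,0.19,1.19,-0.001,-0.0,-0.006
1.44,0.2,1.19,-0.001,-0.0,-0.006
1.44,0.21,1.19,-0.001,-0.0,-0.006
1.44,0.22,1.19,-0.001,-0.0,-0.006
1.44,0.22,1.19,-0.001,-0.0,-0.006
1.44,0.23,1.19,-0.001,-0.0,-0.006
1.43,0.24,1.19,-0.001,-0.0,-0.006
1.43,0.25,1.19,-0.001,-0.0,-0.006
```

Call:
drive_tool(plan=[1.44,0.2,1.2,-0.001,0,-0.006,0.5,1.44,0.2,1.2,-0.001,0,-0.006,0.5,1.44,0.2,1.2,-0.001,0,-0.006,0.5,1.44,0.2,1.2,-0.001,0,-0.006,0.5,1.44,0.2,1.2,-0.001,0,-0.006,0.5,1.44,0.2,1.2,-0.001,0,-0.006,0.5,1.44,0.25,1.2,-0.001,0,-0.006,0.5,1.44,0.25,1.2,-0.001,0,-0.006,0.5,0,0,0,0,0,0,0.5,0,0,0,0,0,0,0.5])

```text
time_s: 3.95
ee_pos: [0.6056, 0.2867, 0.1722]
ee_rot: [3.135, 0.0, 1.712]
wrist_force: [0.2, -0.2, 0.2]
opening: 0.0458
```

```bash
python3 - <<'E'
from h import *
s=get_state();print(s["time_s"],s["ee_pos"],s["ee_rot"])
rows(np.array([.6068,.2912,.070]),toolR(focR(.146,0)),8)
E
```

```text
3.95 [0.60555392 0.28674716 0.1722261 ] [3.13477862e+00 3.05090341e-05 1.71199965e+00]
dist cm/row 1.2791327949341362 ang/row 0.0010416261660714352
0.05,0.01,1.28,0.001,0.0,-0.001
0.05,0.02,1.28,0.001,0.0,-0.001
0.05,0.02,1.28,0.001,0.0,-0.001
0.05,0.02,1.28,0.001,0.0,-0.001
0.05,0.02,1.28,0.001,0.0,-0.001
0.05,0.02,1.28,0.001,0.0,-0.001
0.05,0.02,1.28,0.001,0.0,-0.001
0.05,0.02,1.28,0.001,0.0,-0.001
```

Call:
drive_tool(plan=[0.05,0.02,1.28,0.001,0,-0.001,0.5,0.05,0.02,1.28,0.001,0,-0.001,0.5,0.05,0.02,1.28,0.001,0,-0.001,0.5,0.05,0.02,1.28,0.001,0,-0.001,0.5,0.05,0.02,1.28,0.001,0,-0.001,0.5,0.05,0.02,1.28,0.001,0,-0.001,0.5,0.05,0.02,1.28,0.001,0,-0.001,0.5,0.05,0.02,1.28,0.001,0,-0.001,0.5,0,0,0,0,0,0,0.5,0,0,0,0,0,0,0.5])

```text
time_s: 5.2
ee_pos: [0.6068, 0.2912, 0.0699]
ee_rot: [-3.14, -0.0, 1.72]
wrist_force: [-0.7, -0.5, 0.8]
opening: 0.0462
```

```bash
python3 - <<'E'
from h import *
s=get_state();print(s["time_s"],s["ee_pos"],s["ee_rot"])
cv2.imwrite("pics/s2.png",cv2.resize(snapshot("scene")[200:330,280:440,::-1],(738,600),interpolation=cv2.INTER_CUBIC))
rows(np.array([.6068,.2912,.070]),toolR(focR(.146,0)),1)
E
```

```text
5.2 [0.60680863 0.29124115 0.06986697] [-3.14045962e+00 -3.04336311e-04  1.72006171e+00]
dist cm/row 0.03291049004903907 ang/row 0.0033738583800868127
-0.01,-0.02,0.02,-0.001,-0.0,0.003
```

View pics/s2.png

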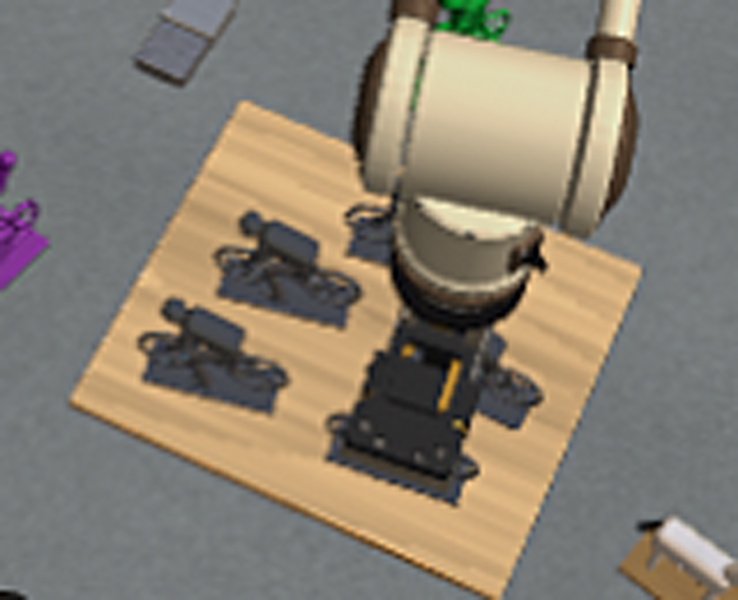

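Everything is still standing. The gripper is over the rider, so I'll close it.

Call:
drive_tool(plan=[0,0,0,0,0,0,0.4,0,0,0,0,0,0,0.3,0,0,0,0,0,0,0.2,0,0,0,0,0,0,0.1,0,0,0,0,0,0,0,0,0,0,0,0,0,0,0,0,0,0,0,0,0,0,0,0,0,0,0,0,0,0,0,0,0,0,0,0,0,0,0,0,0,0], squeeze=35)

```text
time_s: 6.5
ee_pos: [0.6066, 0.2912, 0.0697]
ee_rot: [-3.14, -0.0, 1.72]
wrist_force: [-0.7, -0.4, 2.2]
opening: 0.0195
```

Call:
drive_tool(plan=[0,0,-0.5,0,0,0,0,0,0,-1,0,0,0,0,0,0,-2,0,0,0,0,0,0,-2.5,0,0,0,0,0,0,-2.5,0,0,0,0,0,0,-2.5,0,0,0,0,0,0,-2.5,0,0,0,0,0,0,-2.5,0,0,0,0,0,0,-2,0,0,0,0,0,0,-1,0,0,0,0])

```text
time_s: 7.75
ee_pos: [0.6074, 0.2913, 0.2618]
ee_rot: [3.141, -0.001, 1.72]
wrist_force: [-0.4, -0.0, -2.4]
opening: 0.019
```

```bash
python3 - <<'E'
from h import *
s=get_state();print(s["time_s"],s["ee_pos"],s["ee_rot"],s["wrist_force"],s["opening"])
# grip offset in rider frame: TCP at (-7,0,58) mm ; goal: mid (-6,0,65) at focus, axes as focus
F=focR(-.059,.367);foc=np.array([.4376,-.1902,.2282])
Rd=np.column_stack([-F[:,1],F[:,0],F[:,2]]) # rider axes in world
goal=foc+Rd@np.array([-.001,0,-.007]);print("goal",goal)
via=np.array([.40,-.10,.265])
print("A");rows(via,toolR(focR(-.0,.2)),12)
print("B");rows(goal,toolR(F),8,(via,toolR(focR(0,.2))))
E
```

```text
7.75 [0.60740923 0.29132962 0.26177175] [ 3.14068770e+00 -5.42291170e-04  1.72007159e+00] [-0.39417788 -0.01495758 -2.38406117] 0.019035797478459873
goal [ 0.44016631 -0.18934985  0.22166614]
A
dist cm/row 3.690903640354384 ang/row 0.020727174431758057
-2.97,-2.19,-0.03,-0.017,-0.001,0.012
-2.99,-2.16,-0.06,-0.017,-0.001,0.012
-3.02,-2.12,-0.09,-0.017,-0.001,0.012
-3.05,-2.08,-0.13,-0.017,-0.001,0.012
-3.07,-2.04,-0.16,-0.017,-0.001,0.012
-3.1,-2.0,-0.18,-0.017,-0.001,0.012
-3.12,-1.96,-0.21,-0.017,-0.001,0.012
-3.15,-1.91,-0.24,-0.017,-0.001,0.012
-3.17,-1.87,-0.27,-0.017,-0.001,0.012
-3.19,-1.83,-0.29,-0.017,-0.001,0.012
-3.22,-1.78,-0.32,-0.017,-0.001,0.012
-3.24,-1.73,-0.35,-0.017,-0.001,0.012
B
dist cm/row 1.3389916132270416 ang/row 0.02213661617173141
-1.12,0.38,0.63,-0.021,-0.002,0.007
-1.11,0.38,0.64,-0.021,-0.002,0.007
-1.11,0.37,0.65,-0.021,-0.002,0.007
-1.1,0.37,0.66,-0.021,-0.002,0.007
-1.1,0.36,0.67,-0.021,-0.002,0.007
-1.1,0.36,0.68,-0.021,-0.002,0.007
-1.09,0.35,0.69,-0.021,-0.002,0.007
-1.09,0.34,0.7,-0.021,-0.002,0.007
```

Call:
drive_tool(plan=[-2.0,-1.5,0,-0.017,-0.001,0.012,0,-3,-2.2,-0.1,-0.017,-0.001,0.012,0,-3,-2.1,-0.1,-0.017,-0.001,0.012,0,-3,-2.1,-0.1,-0.017,-0.001,0.012,0,-3.1,-2,-0.2,-0.017,-0.001,0.012,0,-3.1,-2,-0.2,-0.017,-0.001,0.012,0,-3.1,-2,-0.2,-0.017,-0.001,0.012,0,-3.1,-1.9,-0.2,-0.017,-0.001,0.012,0,-3.2,-1.9,-0.3,-0.017,-0.001,0.012,0,-2.5,-1.5,-0.3,-0.017,-0.001,0.012,0])

```text
time_s: 9.0
ee_pos: [0.441, -0.0178, 0.2624]
ee_rot: [2.974, -0.0, 1.599]
wrist_force: [-0.3, -0.2, -1.8]
opening: 0.0191
```

```bash
cat > goal.py <<'E'
from h import *
import sys
s=get_state();print(s["time_s"],s["ee_pos"],s["ee_rot"],s["wrist_force"],s["opening"])
F=focR(-.059,.367)
goal=np.array([.4402,-.1893,.2217])
rows(goal,toolR(F),int(sys.argv[1]))
E
python3 goal.py 9
```

```text
9.0 [ 0.44098069 -0.01779666  0.26243684] [ 2.97365172e+00 -2.61764775e-04  1.59908163e+00] [-0.33870148 -0.23061104 -1.78708271] 0.019141857297676486
dist cm/row 1.9586306892546987 ang/row 0.02414530973220885
-1.9,-0.14,0.44,-0.022,-0.003,0.009
-1.9,-0.13,0.44,-0.022,-0.003,0.009
-1.9,-0.12,0.44,-0.022,-0.003,0.009
-1.9,-0.11,0.44,-0.022,-0.003,0.009
-1.9,-0.1,0.44,-0.022,-0.003,0.009
-1.9,-0.1,0.45,-0.022,-0.003,0.009
-1.9,-0.09,0.45,-0.022,-0.003,0.009
-1.9,-0.08,0.45,-0.022,-0.003,0.009
-1.9,-0.07,0.46,-0.022,-0.003,0.009
```

Call:
drive_tool(plan=[-1.9,-0.14,0.44,-0.022,-0.003,0.009,0,-1.9,-0.13,0.44,-0.022,-0.003,0.009,0,-1.9,-0.12,0.44,-0.022,-0.003,0.009,0,-1.9,-0.11,0.44,-0.022,-0.003,0.009,0,-1.9,-0.1,0.44,-0.022,-0.003,0.009,0,-1.9,-0.1,0.45,-0.022,-0.003,0.009,0,-1.9,-0.09,0.45,-0.022,-0.003,0.009,0,-1.9,-0.08,0.45,-0.022,-0.003,0.009,0,-1.9,-0.07,0.46,-0.022,-0.003,0.009,0,0,0,0,0,0,0,0])

```text
time_s: 10.25
ee_pos: [0.4407, -0.1884, 0.2214]
ee_rot: [2.777, 0.003, 1.513]
wrist_force: [-0.8, -0.7, -1.0]
opening: 0.0193
```

```bash
python3 goal.py 3
```

```text
10.25 [ 0.44073294 -0.18835305  0.22141191] [2.77695325 0.00292213 1.51277069] [-0.78484953 -0.73397852 -0.95269606] 0.019284518106361198
dist cm/row 0.03747195775155839 ang/row 0.0012933120068565694
-0.03,-0.01,-0.01,-0.001,0.001,0.001
-0.03,-0.01,-0.01,-0.001,0.001,0.001
-0.03,-0.01,-0.01,-0.001,0.001,0.001
```

Call:
drive_tool(plan=[0,0,0,0,0,0,0,0,0,0,0,0,0,0,0,0,0,0,0,0,0,0,0,0,0,0,0,0,0,0,0,0,0,0,0,0,0,0,0,0,0,0,0,0,0,0,0,0,0,0,0,0,0,0,0,0,0,0,0,0,0,0,0,0,0,0,0,0,0,0])

```text
time_s: 11.5
ee_pos: [0.4417, -0.1881, 0.2223]
ee_rot: [2.775, 0.004, 1.515]
wrist_force: [1.1, -0.6, -0.5]
opening: 0.0189
```

```bash
python3 goal.py 1; python3 - <<'E'
from h import *
import pickle
W=cam("wrist");w=snapshot("wrist");S=cam("scene");s=snapshot("scene");T=cam("top");t=snapshot("top")
pickle.dump((W,w,S,s,T,t),open("f.pkl","wb"))
F=focR(-.059,.367);foc=np.array([.4376,-.1902,.2282]);Rd=np.column_stack([-F[:,1],F[:,0],F[:,2]])
P={k:foc+Rd@(np.array(v)-[-6,0,65])/1000 for k,v in dict(head=(-3,0,97),fist=(26,0,117),hub=(30,0,24.5),bf=(44,16,2),bb=(-44,16,2),rear=(-50,0,24.5)).items()}
def mk(im,C):
    im=np.ascontiguousarray(im[:,:,::-1])
    for k,p in P.items():
        u=proj(C,p);print(k,np.round(u,1))
        if 0<u[0]<640 and 0<u[1]<400: cv2.circle(im,tuple(int(8*a+4) for a in u),16,(0,255,255),-1,cv2.LINE_AA,3)
    return im
a=mk(s,S)[130:270,140:300];b=mk(w,W)[150:400,180:460];c=s[215:335,290:430,::-1]; 
z=lambda i,w,h:cv2.resize(i,(w,h),interpolation=cv2.INTER_CUBIC)
cv2.imwrite("pics/f.png",np.vstack([np.hstack([z(a,400,350),z(b,392,350)]),np.hstack([z(c,292,250),z(mk(t,T)[140:265,350:600],500,250)])]))
E
```

```text
11.5 [ 0.44166936 -0.18809418  0.22233084] [2.77494068 0.00438829 1.51466756] [ 1.14017061 -0.64628083 -0.5048811 ] 0.018908728737887032
dist cm/row 0.20027455808311032 ang/row 0.005255266710396918
-0.13,-0.15,0.01,-0.0,0.003,0.004
head [255.8 141.5]
fist [248.9 131.8]
hub [244.1 157.3]
bf [236.5 163.4]
bb [259.4 175.6]
rear [265.1 168.3]
head [318.9 260.2]
fist [318.4 333.7]
hub [320.  259.1]
bf [339.3 263.1]
bb [341.3 157.6]
rear [320.2 153.1]
head [409.2 224.2]
fist [420.  226.5]
hub [415.6 217.8]
bf [419.  211.3]
bb [392.  210.3]
rear [390.7 216.9]
```

View pics/f.png

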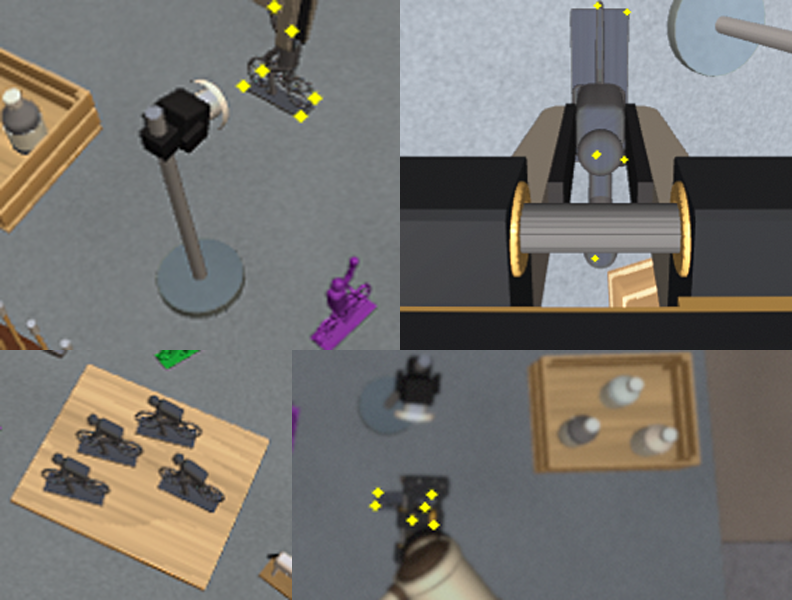

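```bash
python3 - <<'E'
from h import *
s=get_state();print(s["time_s"],s["ee_pos"],abs(s["joint_vel"]).max(),s["opening"])
print(finish_job())
E
```

```text
11.65 [ 0.44166394 -0.18806549  0.222326  ] 0.0007137260098123524 0.019182313118887642
the job is handed in; nothing more can be done
None
```

I gripped the raised-arm rider by the trunk with 35 N, lifted it off the board and held it before the lens, then handed the job in at 11.65 s. No verdict was reported.

**Position:** the arm's readings put the trunk middle about 2 mm from the focus point I estimated, (0.438, -0.190, 0.228) m.

**Orientation:** by the arm's readings, the tool is within about 0.01 rad of the angles I aimed for. In the last scene and wrist pictures the base corners and head lie where predicted, upright and heading left.

**Grip and stillness:** the fingers stand 19 mm apart on the 20 mm trunk, and the joints were almost still (0.0007 rad/s at most).

**Bystanders:** the last pictures show all four crouched riders standing and the camera not visibly moved. I judged both by eye and did not measure them.

**Disagreement:** my first rough estimate turned the camera by about -0.10 rad. The later fit to the ring light gave -0.06 rad with a downward tip of 0.37 rad, and I used that. The difference is well inside the 0.2 rad limit.

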